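# Aim the desk projector by its tilt plate

### The job

Aim the little projector higher: with the fingertips gently press down the pad on the near corner of its spring-backed tilt plate until the dark pointer stands opposite the notch of the black set tab on the arc scale, then let go; if you press too far, press the far corner's pad to bring it back. Nothing is to be lifted: the stand and the other desk things stay where they are, and the projector itself, the pointer and the set tab are not touched.

Things in the scene. Friction and masses are not known exactly. Their poses are not given: they have to be found in the camera images.
- stand: Tilting projector stand, loose on the desk and heavy (1.4 kg): grey base 190 x 216 x 16 mm with two aluminium cheeks. Origin on the desk surface under the plate's hinge; x points from the near edge to the far edge (the way the lens looks), y to its left, z up. The plate's hinge runs along y through (0, 0, 78 mm). The base reaches x +-95 mm, y -119 to +97 mm.
- tilt_plate: Aluminium plate 200 x 150 x 6 mm with the projector on it, hinged across its middle on the stand; origin on the hinge, in the plate's mid thickness; its x and y lie along the stand's when level. Pressing the near corner lowers the near edge and raises the lens. About 4 to 7 N at the pad moves it, more the farther down it is (springs), and hinge friction keeps it where it is left: it does not spring back. It can tilt from 0.05 rad backward to 0.55 rad near edge down.
- near_pad: Round dark rubber pad, 28 mm across and 4.5 mm high, on the plate's near left corner (83 mm before the hinge, 57 mm to the left of the plate's middle line). This is where to press. Origin at its underside.
- near_pad_top (a point): Centre of the near pad's top face, about 85 mm above the desk when the plate is level, 83 mm from the hinge.
- far_pad: The same pad on the far left corner, 83 mm beyond the hinge; pressing it brings the plate back.
- far_pad_top (a point): Centre of the far pad's top face.
- projector: White projector 90 x 84 x 36 mm fixed near the middle of the plate (its middle 12 mm right of it), lens on its far side. Not to be pushed. Origin at its underside.
- pointer: Dark steel needle, 160 mm from the hinge to its end and 4 mm wide, fixed to the plate's axle on the right outside of the stand; it stands upright when the plate is level and swings toward the near side as the near corner goes down. Not to be touched. Origin on the hinge line.
- pointer_tip (a point): Point on the needle near its end, 151 mm from the hinge line. It moves 151 mm for each rad of plate tilt, that is about 1.8 mm for each mm the near pad is lowered.
- set_tab: Small black U-shaped slider, 32 x 22 x 12 mm, straddling the rim of the white arc scale (rim 145 mm from the hinge, ticks every 0.05 rad); a 12 mm wide notch between its two prongs is open toward the pointer. Not to be touched. Origin on the hinge line; it turns about the hinge, its z axis pointing from the hinge to the notch, its x axis along the rim (+x away from the near side).
- tab_notch (a point): Centre of the notch, 151 mm from the hinge line, 4 mm left of the pointer's plane; axes as the tab's. The pointer is right when pointer_tip and this point are at the same place along the tab's x axis; at first the pointer stands on the far side of the tab (+x).
- glue_stick: Glue stick standing upright, 27 mm across, 88 mm high, bystander. Origin at its underside.
- eraser: White and blue eraser 18 x 43 x 12 mm, bystander. Origin at its underside.
- mouse: Computer mouse 106 x 60 x 39 mm, bystander. Origin at its underside.
- phone: Phone lying flat, 146 x 72 x 8 mm, bystander. Origin at its underside.
- sticky_notes: Stack of sticky notes 77 x 77 x 13 mm, bystander. Origin at its underside.

How it is judged:
On the way:
1. the near corner pad is pressed with the fingers (contact force between the fingers and near_pad above 1 N), for 0.1 s.
At the end, for the whole second after the job is handed in: the pointer's centre line stands within 5 mm of the middle of the set tab's notch, the plate is at rest, and the stand is within 15 mm of where it was (x of pointer_tip in the frame of tab_notch between -0.005 and 0.005 m and angular speed of tilt_plate below 0.03 rad/s and distance of stand from where it was at the start of the episode below 0.015 m); the robot touches nothing.
It fails at once if the stand is shoved more than 15 mm or lifted or tipped (distance of stand from where it was at the start of the episode above 0.015 m or height (world z) of stand above 0.006 m or angle between stand's own z axis and vertical above 0.08 rad).
It fails at once if the projector is pushed (contact force between any of the fingers, the arm and projector above 2 N).
It fails at once if the pointer or the set tab is touched (contact force between any of the arm, the fingers and pointer above 0.5 N or contact force between any of the arm, the fingers and set_tab above 0.5 N).
It fails at once if the plate is pressed roughly (over 30 N) (contact force between the fingers and tilt_plate above 30 N).
It fails at once if a bystander is moved more than 20 mm (distance of any of glue_stick, eraser, mouse, phone, sticky_notes from where it was at the start of the episode above 0.02 m).
It also fails if it takes over 43 s, if anything falls off the work surface, if the arm or the gripper's body presses on something with over 40 N, if the wrist force passes 120 N, or if a joint passes its speed limit or range.

### The arm

A 6-joint arm with a two-finger parallel gripper is mounted at the origin on a cart in front of the work surface, level with it; the furniture and walls round the work are solid. World frame = base frame: x ahead of the robot, y to its left, z up, the work surface at z = 0. Lengths are in m, angles in rad, forces in N, time in s.
With the tool pointing down it reaches from about 0.4 to 0.825 m from the base axis. Payload 7 kg.
Tool frame: the origin (TCP) lies midway between the tips of the shut fingers; the grasp point (between the pads) lies hold_point_z behind it (hold_point_z is the distance from the TCP to the grasp point, in m); z points along the fingers, y is the line along which they close (so a half turn about z gives the same grasp; the last joint's range is limited). The gripper opens to 88 mm and grips with 3 to 60 N. Pads are 19 mm wide; open, the fingers measure 130 mm over their backs; the gripper's body (78 mm by 193 mm) begins 47 mm behind the grasp point.
Start: joints at [-0.917, 0.359, 0.012, 0, -1.224, -0.288], TCP at [0.241, -0.63, 0.227] pointing down, gripper open.
Joint ranges: [-3.07, 3.07], [-1.43, 2.12], [-1.02, 1.25], [-3.03, 1.67], [-3.05, -0], [-3.03, 3.03]. Speed limits (rad/s): [2.39, 2.39, 3.01, 3.14, 3.14, 3.14].

### API

Orientations are given as [roll, pitch, yaw] about the fixed x, y, z axes, in that order (R = Rz(yaw) Ry(pitch) Rx(roll)).
In Python, from station import * gives the robot as it stands.
- The arm moves only by the tool apply_moves, never from a script. Its argument "steps" is a list of rows, each an object with "translation": the shift along the world's x, y, z scaled (see below), a list of three; "rotation": the turn, a rotation vector about the world's x, y, z scaled (see below), a list of three. A call has exactly 10 rows; each row is the pose to reach, as a shift and turn from the pose commanded when the call began; what a row does not reach only later rows make up. The controller multiplies each number of a shift by 250 mm and each number of a turn by 30 degrees. A row lasts 1/12 s, in which the tool goes at most 41.7 mm and 7.16 degrees, less where a joint would pass 70% of its speed; a pose out of reach is approached as far as the arm can. A call with a number of a shift or a turn outside -1 to 1 is refused whole. A call with a gripper value outside its range is refused whole. "jaw" is the closure, from -1 (fully open) to 1 (shut), so that 0 is half open, set as the call begins (left out, the last holds). The fingers move at their own pace and stop on an object; "newtons" is the grip in N (left out, the last holds). Time passes only in rows, so rows that repeat a pose let the fingers close, or fill a call up. It gives the time, the measured TCP pose, the force, the opening and the grip force at its end, in the units of the state.
- get_state(): the state, without advancing time (a new reading comes with each control period).
- grab_frame(name): name is "scene" or "top" or "wrist"; returns the picture (420x560x3 uint8, blue, green, red); there is no depth.
- camera_model(name): a dict with "fx", "fy", "cx", "cy" (pixels), "xyz" and "rotation" of the camera in the world. Camera axes: x right, y down, z forward; pixel columns grow to the right and rows downward; lengths in m; the calibration is good to about 2 mm. A picture is of the moment at which its call begins: read the wrist's pose just before it. camera_model takes no time and is no camera call; for the wrist camera it gives the pose at the moment of the call.
- job_done(): hands the job in; it is judged then, once.
The state is a dict: "t": time; "q": joint angles; "qd": joint speeds; "joint_efforts": joint torques, N m; "eef_pos": TCP position; "ee_rot": TCP orientation; "force": force on the tool from outside, world axes, zero at the start; "moment": the same for the moment, N m; "width": finger opening in m; "gripper_force": force on a finger pad.
Only numpy, scipy, OpenCV 4.12 (cv2) and the standard library are available. Lean on these libraries where they do the work, as an engineer would, in place of code of your own. Each camera call takes 0.05 s, during which the arm holds its last target. There are 200 camera calls.

## Working session

There is one attempt and no reset: what is moved stays moved. The work goes in short steps, Python scripts to look and compute and a tool call to move; the robot and the scene stay as the last step left them, time stands still between calls to the robot, and variables do not carry over. Pictures are saved under pics/ and viewed, at most 10 in all, crops included, and the job is handed in when it is done.

Besides the shell and the picture viewer there is one more tool, called after ">>>" by a JSON object that holds its "name" and its "arguments", one argument or row to a line. apply_moves: Moves the arm, as the interface text tells. Shifts and turns lie within -1 to 1; 1 stands for 250 mm of shift or 30 degrees of turn. Its arguments: {"type":"object","properties":{"steps":{"type":"array"},"jaw":{"type":"number"},"newtons":{"type":"number"}},"required":["steps"]}

```bash
mkdir -p pics
python3 - <<'E'
from station import *
import cv2
for n in("scene","top"):
    cv2.imwrite(f"pics/{n}0.png",grab_frame(n)); m=camera_model(n); print(n,m)
s=get_state();print(s)
E
```

```text
scene {'fx': 534.14351180946, 'fy': 534.14351180946, 'cx': 281.19302719950497, 'cy': 210.6333877792099, 'xyz': array([-0.47161159,  0.57613415,  0.80998773]), 'rotation': array([-2.08675311,  0.00598321, -2.0529857 ])}
top {'fx': 408.26984233847884, 'fy': 408.26984233847884, 'cx': 283.0028314757698, 'cy': 207.9619237042322, 'xyz': array([0.4964648 , 0.05515409, 1.01640225]), 'rotation': array([-3.03468293, -0.03420266, -1.59618841])}
{'t': 0.1, 'q': array([-9.16922937e-01,  3.59321980e-01,  1.11775454e-02, -3.10422374e-04,
       -1.22409902e+00, -2.88096722e-01]), 'qd': array([ 1.73329675e-05, -1.75961767e-03,  9.72138572e-04,  1.47820252e-03,
        1.53248217e-03,  3.20211614e-04]), 'joint_efforts': array([-3.33753916e-03, -5.84161198e+01,  2.93749988e+01,  7.01554656e+00,
        1.01499268e-02, -8.34064986e-05]), 'eef_pos': array([ 0.24125512, -0.62995847,  0.22572347]), 'ee_rot': array([ 3.14012224e+00, -1.31401262e-04, -2.77592158e+00]), 'force': array([-0.47249103,  1.1039383 ,  0.74402567]), 'moment': array([ 0.0065677 , -0.02554892,  0.00108169]), 'gripper_force': 0.0, 'width': 0.08748254574894361}
```

View pics/scene0.png

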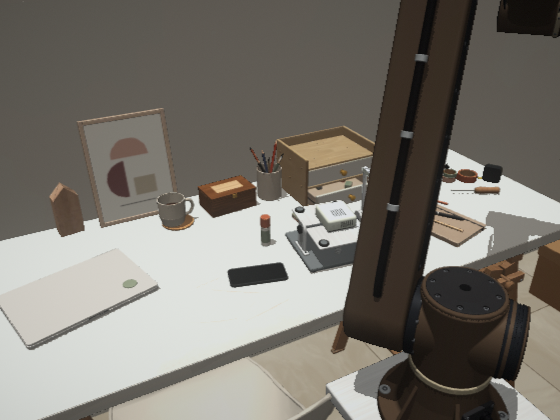

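View pics/top0.png

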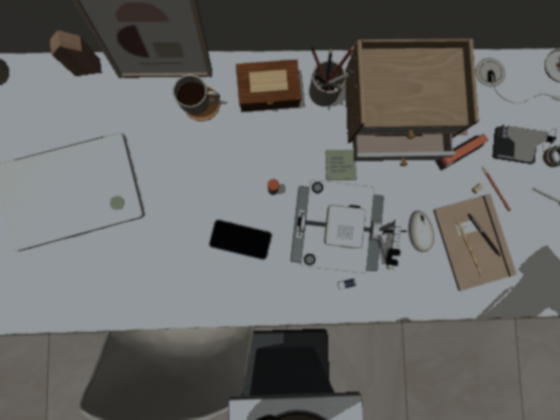

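The overview shows the near pad at about (310,259) and the far pad at (318,187) in the top view. The pointer and tab are on the right, around (395,230–257).

```bash
cat > h.py <<'E'
from station import *
import cv2, numpy as np
from scipy.spatial.transform import Rotation as Rn
def ray(m,u,v):
    R=Rn.from_euler('xyz',m['rotation']).as_matrix()
    return m['xyz'],R@np.array([(u-m['cx'])/m['fx'],(v-m['cy'])/m['fy'],1])
def atz(m,u,v,z):
    o,d=ray(m,u,v); return o+d*(z-o[2])/d[2]
def proj(m,p):
    R=Rn.from_euler('xyz',m['rotation']).as_matrix()
    c=R.T@(np.asarray(p)-m['xyz']); return m['fx']*c[0]/c[2]+m['cx'],m['fy']*c[1]/c[2]+m['cy']
E
python3 - <<'E'
from h import *
m=camera_model("top")
a=atz(m,310,259,.085);b=atz(m,318,187,.085);print(a,b,np.linalg.norm(a-b),(a+b)/2, np.degrees(np.arctan2(*(b-a)[1::-1])))
print(atz(m,347,284,.012),atz(m,274,186,.088))
im=cv2.imread("pics/top0.png")[165:300,280:440]
cv2.imwrite("pics/c1.png",cv2.resize(im,None,fx=4.4,fy=4.4,interpolation=cv2.INTER_CUBIC))
print(camera_model("wrist"))
E
```

```text
[ 0.47779762 -0.03760335  0.085     ] [ 0.64267548 -0.06154342  0.085     ] 0.16660683258288006 [ 0.56023655 -0.04957338  0.085     ] -8.261541539808238
[ 0.41347163 -0.1334176   0.012     ] [0.6465539  0.04029032 0.088     ]
{'fx': 370.97025106248407, 'fy': 370.97025106248407, 'cx': 283.20488227513334, 'cy': 210.30480714122828, 'xyz': array([ 0.17271612, -0.6556478 ,  0.38458376]), 'rotation': array([ 2.86446566e+00, -2.23915873e-03,  1.93632767e+00])}
```

View pics/c1.png

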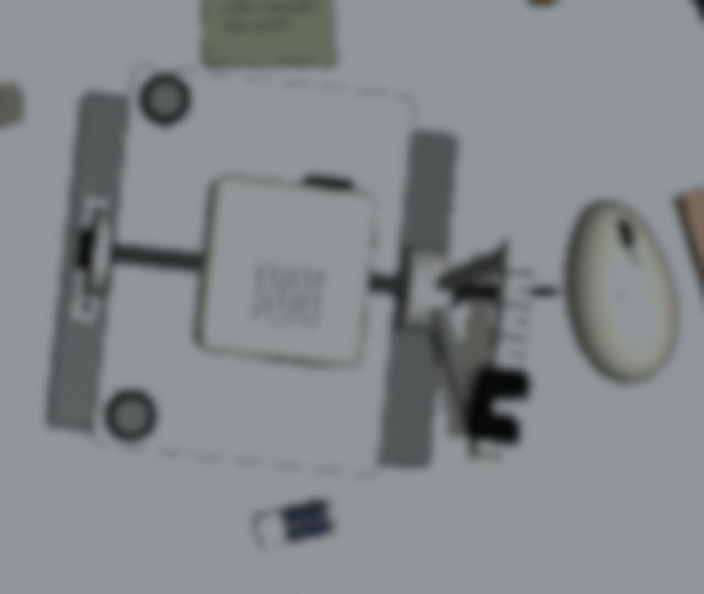

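The pointer tip is at about crop (545,291), which is image (403.9,231.1). The notch is at crop (515,406), or image (397,257.3). Next I fit the angle.

```bash
cat >> h.py <<'E'
yaw=np.radians(-8.26); Rs=Rn.from_euler('z',yaw).as_matrix(); O=np.array([.552,-.106,0])
def sp(x,y,z): return O+Rs@np.array([x,y,z])
def tip(th,y,r=.151): return sp(-r*np.sin(th),y,.078+r*np.cos(th))
from scipy.optimize import least_squares
def solve(m,u,v,r=.151):
    return least_squares(lambda p: np.subtract(proj(m,tip(p[0],p[1],r)),(u,v)),[.2,-.12],x_scale=[.1,.1]).x
E
python3 - <<'E'
from h import *
m=camera_model("top")
print("tab",solve(m,397,257.3),"ptr",solve(m,404.5,231.1,.158))
for th in(0,.1,.2,.3,.35,.4,.45):print(th,sp(-.083*np.cos(th)-.0075*np.sin(th),.057,.078+.0075*np.cos(th)-.083*np.sin(th)).round(4))
E
```

```text
tab [ 0.40167874 -0.09936242] ptr [ 0.04858375 -0.10353499]
0 [ 0.478  -0.0377  0.0855]
0.1 [ 0.4777 -0.0376  0.0772]
0.2 [ 0.4782 -0.0377  0.0689]
0.3 [ 0.4795 -0.0379  0.0606]
0.35 [ 0.4805 -0.038   0.0566]
0.4 [ 0.4816 -0.0382  0.0526]
0.45 [ 0.483  -0.0384  0.0487]
```

>>> {"name": "apply_moves", "arguments": {
  "steps": [
    {"translation": [0.01, 0.1, 0.06], "rotation": [0, 0, -0.1]},
    {"translation": [0.01, 0.2, 0.12], "rotation": [0, 0, -0.2]},
    {"translation": [0.02, 0.32, 0.18], "rotation": [0, 0, -0.32]},
    {"translation": [0.02, 0.44, 0.24], "rotation": [0, 0, -0.44]},
    {"translation": [0.02, 0.56, 0.3], "rotation": [0, 0, -0.56]},
    {"translation": [0.03, 0.68, 0.36], "rotation": [0, 0, -0.68]},
    {"translation": [0.03, 0.8, 0.42], "rotation": [0, 0, -0.8]},
    {"translation": [0.04, 0.9, 0.42], "rotation": [0, 0, -0.9]},
    {"translation": [0.04, 1, 0.42], "rotation": [0, 0, -0.98]},
    {"translation": [0.04, 1, 0.42], "rotation": [0, 0, -0.98]}
  ],
  "jaw": 1,
  "newtons": 20
}}

```text
t: 0.93
eef_pos: [0.2509, -0.3772, 0.3324]
ee_rot: [3.141, 0.002, 2.993]
force: [0.2, -0.3, 0.1]
width: 0.0263
gripper_force: 0.0
```

>>> {"name": "apply_moves", "arguments": {
  "steps": [
    {"translation": [0.07, 0.1, 0], "rotation": [0, 0, 0]},
    {"translation": [0.15, 0.2, 0], "rotation": [0, 0, 0]},
    {"translation": [0.24, 0.33, 0], "rotation": [0, 0, 0]},
    {"translation": [0.33, 0.46, 0], "rotation": [0, 0, 0]},
    {"translation": [0.42, 0.58, 0], "rotation": [0, 0, 0]},
    {"translation": [0.5, 0.7, 0], "rotation": [0, 0, 0]},
    {"translation": [0.58, 0.8, 0], "rotation": [0, 0, 0]},
    {"translation": [0.65, 0.9, 0], "rotation": [0, 0, 0]},
    {"translation": [0.72, 1, 0], "rotation": [0, 0, 0]},
    {"translation": [0.72, 1, 0], "rotation": [0, 0, 0]}
  ]
}}

```text
t: 1.77
eef_pos: [0.4337, -0.1273, 0.3308]
ee_rot: [3.141, -0.001, 2.997]
force: [-0.7, -1.0, 1.1]
width: 0.0007
gripper_force: 0.0
```

>>> {"name": "apply_moves", "arguments": {
  "steps": [
    {"translation": [0.02, 0.05, -0.04], "rotation": [0, 0, 0]},
    {"translation": [0.05, 0.1, -0.1], "rotation": [0, 0, 0]},
    {"translation": [0.08, 0.16, -0.17], "rotation": [0, 0, 0]},
    {"translation": [0.11, 0.22, -0.24], "rotation": [0, 0, 0]},
    {"translation": [0.14, 0.28, -0.31], "rotation": [0, 0, 0]},
    {"translation": [0.16, 0.34, -0.38], "rotation": [0, 0, 0]},
    {"translation": [0.18, 0.38, -0.44], "rotation": [0, 0, 0]},
    {"translation": [0.18, 0.38, -0.5], "rotation": [0, 0, 0]},
    {"translation": [0.18, 0.38, -0.52], "rotation": [0, 0, 0]},
    {"translation": [0.18, 0.38, -0.52], "rotation": [0, 0, 0]}
  ]
}}

```text
t: 2.6
eef_pos: [0.4755, -0.0357, 0.2001]
ee_rot: [-3.14, -0.003, 2.994]
force: [0.2, -0.7, -0.3]
width: 0.0004
gripper_force: 0.0
```

Run:
```python
from h import *
s=get_state();print(s['t'],s['eef_pos'],s['ee_rot'],s['force'],s['width'])
m=camera_model("wrist");w=grab_frame("wrist")
for p in (sp(-.083,.057,.0855),tip(.4,-.0995),tip(.05,-.1035)):print(proj(m,p))
t=grab_frame("top")[165:300,280:440]
t=cv2.resize(t,(500,420),interpolation=cv2.INTER_CUBIC)
c=grab_frame("scene")[140:280,270:420]
cv2.imwrite("pics/w1.png",np.hstack([w,]));cv2.imwrite("pics/s1.png",cv2.resize(c,None,fx=4,fy=4,interpolation=cv2.INTER_CUBIC))
```

```text
2.6 [ 0.47546868 -0.03571446  0.20012956] [-3.14029691e+00 -3.02568717e-03  2.99443813e+00] [ 0.1923421  -0.73799317 -0.27885293] 0.0003597152541377209
(np.float64(279.9598296867585), np.float64(209.2090832377285))
(np.float64(-76.0749927690934), np.float64(342.4647894324239))
(np.float64(-79.08274093175248), np.float64(457.2800660006201))
```

View pics/w1.png

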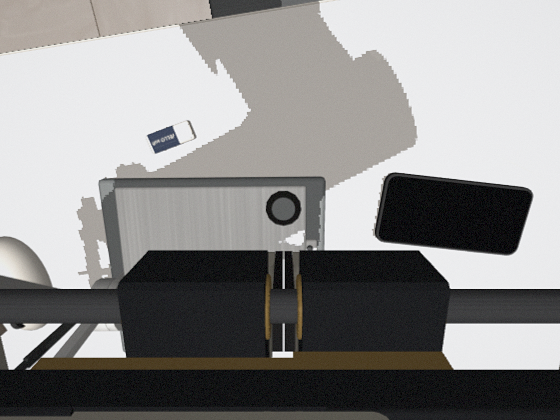

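The wrist view puts the near pad at (283,207), within 3 px of the prediction (280,209). I descend over it.

>>> {"name": "apply_moves", "arguments": {
  "steps": [
    {"translation": [0.01, 0.01, -0.05], "rotation": [0, 0, 0]},
    {"translation": [0.01, 0.01, -0.12], "rotation": [0, 0, 0]},
    {"translation": [0.01, 0.01, -0.2], "rotation": [0, 0, 0]},
    {"translation": [0.01, 0.01, -0.26], "rotation": [0, 0, 0]},
    {"translation": [0.01, 0.01, -0.31], "rotation": [0, 0, 0]},
    {"translation": [0.01, 0.01, -0.35], "rotation": [0, 0, 0]},
    {"translation": [0.01, 0.01, -0.38], "rotation": [0, 0, 0]},
    {"translation": [0.01, 0.01, -0.4], "rotation": [0, 0, 0]},
    {"translation": [0.01, 0.01, -0.4], "rotation": [0, 0, 0]},
    {"translation": [0.01, 0.01, -0.4], "rotation": [0, 0, 0]}
  ]
}}

```text
t: 3.58
eef_pos: [0.4793, -0.0329, 0.1021]
ee_rot: [3.141, 0.001, 2.994]
force: [0.2, -0.4, 0.9]
width: 0.0003
gripper_force: 0.0
```

>>> {"name": "apply_moves", "arguments": {
  "steps": [
    {"translation": [0, 0, -0.01], "rotation": [0, 0, 0]},
    {"translation": [0, 0, -0.02], "rotation": [0, 0, 0]},
    {"translation": [0, 0, -0.03], "rotation": [0, 0, 0]},
    {"translation": [0, 0, -0.04], "rotation": [0, 0, 0]},
    {"translation": [0, 0, -0.05], "rotation": [0, 0, 0]},
    {"translation": [0, 0, -0.06], "rotation": [0, 0, 0]},
    {"translation": [0, 0, -0.07], "rotation": [0, 0, 0]},
    {"translation": [0, 0, -0.08], "rotation": [0, 0, 0]},
    {"translation": [0, 0, -0.09], "rotation": [0, 0, 0]},
    {"translation": [0, 0, -0.1], "rotation": [0, 0, 0]}
  ]
}}

```text
t: 4.42
eef_pos: [0.4789, -0.0329, 0.0766]
ee_rot: [-3.142, 0.0, 2.994]
force: [-2.9, 0.3, 5.4]
width: 0.0006
gripper_force: 2.7
```

>>> {"name": "apply_moves", "arguments": {
  "steps": [
    {"translation": [0, 0, -0.006], "rotation": [0, 0, 0]},
    {"translation": [0, 0, -0.012], "rotation": [0, 0, 0]},
    {"translation": [0, 0, -0.018], "rotation": [0, 0, 0]},
    {"translation": [0, 0, -0.024], "rotation": [0, 0, 0]},
    {"translation": [0, 0, -0.03], "rotation": [0, 0, 0]},
    {"translation": [0, 0, -0.036], "rotation": [0, 0, 0]},
    {"translation": [0, 0, -0.042], "rotation": [0, 0, 0]},
    {"translation": [0, 0, -0.048], "rotation": [0, 0, 0]},
    {"translation": [0, 0, -0.05], "rotation": [0, 0, 0]},
    {"translation": [0, 0, -0.05], "rotation": [0, 0, 0]}
  ]
}}

```text
t: 5.25
eef_pos: [0.4799, -0.0329, 0.0646]
ee_rot: [3.141, 0.002, 2.995]
force: [0.4, -0.7, 5.7]
width: 0.0005
gripper_force: 2.3
```

Run:
```python
from h import *
t=grab_frame("top")[165:300,280:440]
t=cv2.resize(t,None,fx=2.5,fy=2.5,interpolation=cv2.INTER_CUBIC)
c=cv2.resize(grab_frame("scene")[140:275,270:430],None,fx=2.5,fy=2.5,interpolation=cv2.INTER_CUBIC)
cv2.imwrite("pics/p1.png",np.hstack([t,c]))
```

```text
(no output)
```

View pics/p1.png

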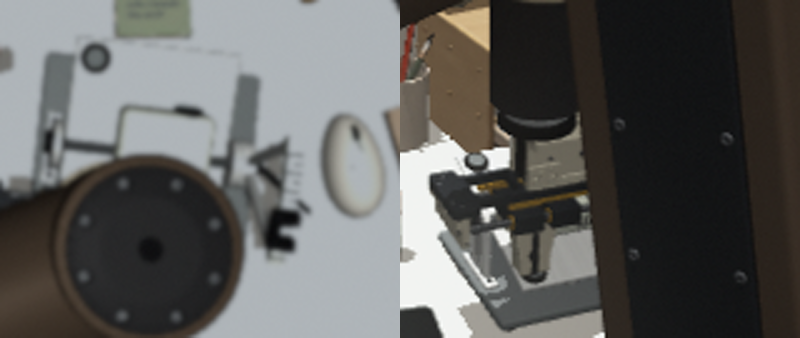

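The top view still shows the pointer end at about (402.4,249), just short of the tab notch. I zoom in to measure it.

Run:
```python
from h import *
m=camera_model("top")
f=np.mean([grab_frame("top") for _ in range(3)],0).astype(np.uint8)
cv2.imwrite("pics/t2.png",f)
t=cv2.resize(f[220:275,375:425],None,fx=10,fy=10,interpolation=cv2.INTER_CUBIC)
cv2.imwrite("pics/p2.png",t)
print(solve(m,402.4,249,.158),proj(m,tip(.4,-.0995)),proj(m,tip(.4,-.1035)),proj(m,tip(.4,-.1035,.16)))
```

```text
[ 0.27039945 -0.10427057] (np.float64(397.09523906589203), np.float64(257.1901336169735)) (np.float64(399.1044483018223), np.float64(257.4322912011714)) (np.float64(400.29889346088606), np.float64(259.2953407636563))
```

View pics/p2.png

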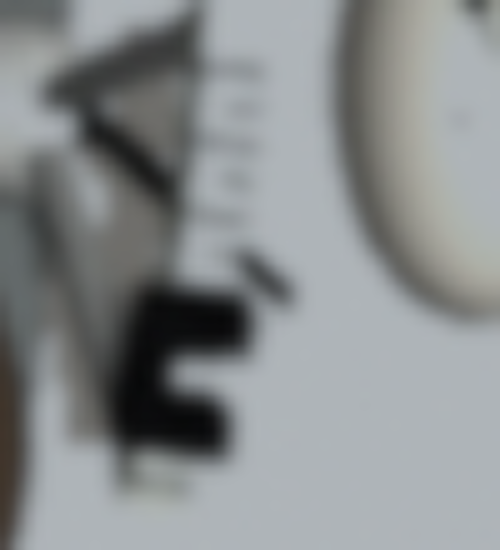

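Run:
```python
from h import *
m=camera_model("top")
for uv in((404.2,249.4),(403.9,249)):print(solve(m,*uv,.160))
for th in(.25,.27,.29,.31):print(th,proj(m,tip(th,-.1035,.16)),proj(m,tip(th,-.1035,.145)))
for th in (.38,.4,.42):print(th,proj(m,tip(th,-.0995,.151)),proj(m,tip(th,-.0995,.140)),proj(m,tip(th,-.0995,.157)))
```

```text
[ 0.26977742 -0.10719096]
[ 0.26531846 -0.10648059]
0.25 (np.float64(402.5889829226765), np.float64(247.58831934694024)) (np.float64(400.3479330063915), np.float64(245.78132335543984))
0.27 (np.float64(402.3124185843461), np.float64(249.18978942723675)) (np.float64(400.10312256151553), np.float64(247.20688088871015))
0.29 (np.float64(402.0266145806329), np.float64(250.78058062485738)) (np.float64(399.850213267287), np.float64(248.6232814096106))
0.31 (np.float64(401.73177254170673), np.float64(252.3596981774818)) (np.float64(399.5893748829763), np.float64(250.0296737727811))
0.38 (np.float64(397.40264698971174), np.float64(255.7737916923192)) (np.float64(395.9756772239862), np.float64(253.67156936651148)) (np.float64(398.1970304252834), np.float64(256.9440831964713))
0.4 (np.float64(397.09523906589203), np.float64(257.1901336169735)) (np.float64(395.695719304565), np.float64(254.96969630409546)) (np.float64(397.8742341408548), np.float64(258.4260645261272))
0.42 (np.float64(396.78071520925124), np.float64(258.59109256697144)) (np.float64(395.409287164642), np.float64(256.25412369627065)) (np.float64(397.54396195369515), np.float64(259.8916958975219))
```

>>> {"name": "apply_moves", "arguments": {
  "steps": [
    {"translation": [0, 0, -0.005], "rotation": [0, 0, 0]},
    {"translation": [0, 0, -0.01], "rotation": [0, 0, 0]},
    {"translation": [0, 0, -0.015], "rotation": [0, 0, 0]},
    {"translation": [0, 0, -0.02], "rotation": [0, 0, 0]},
    {"translation": [0, 0, -0.024], "rotation": [0, 0, 0]},
    {"translation": [0, 0, -0.028], "rotation": [0, 0, 0]},
    {"translation": [0, 0, -0.032], "rotation": [0, 0, 0]},
    {"translation": [0, 0, -0.032], "rotation": [0, 0, 0]},
    {"translation": [0, 0, -0.032], "rotation": [0, 0, 0]},
    {"translation": [0, 0, -0.032], "rotation": [0, 0, 0]}
  ]
}}

```text
t: 6.33
eef_pos: [0.4804, -0.0325, 0.0567]
ee_rot: [3.141, 0.003, 2.995]
force: [1.5, -1.7, 5.1]
width: 0.0003
gripper_force: 2.4
```

Run:
```python
from h import *
f=np.mean([grab_frame("top") for _ in range(3)],0).astype(np.uint8)
cv2.imwrite("pics/p3.png",cv2.resize(f[220:275,375:425],None,fx=10,fy=10,interpolation=cv2.INTER_CUBIC))
```

```text
(no output)
```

View pics/p3.png

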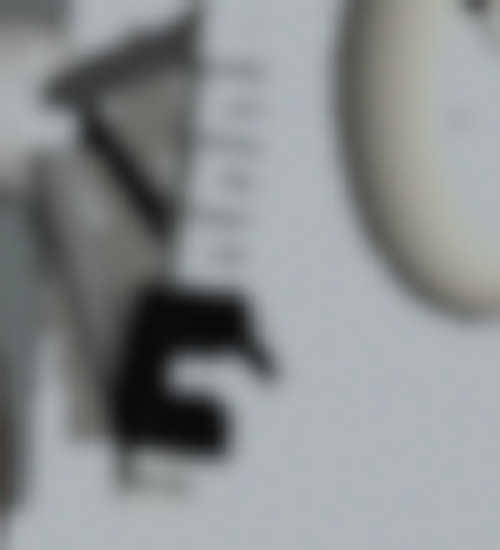

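The pointer end is at (402.2,257.5), about 0.02 rad short of the notch, so I press roughly 1.4 mm more.

>>> {"name": "apply_moves", "arguments": {
  "steps": [
    {"translation": [0, 0, -0.001], "rotation": [0, 0, 0]},
    {"translation": [0, 0, -0.002], "rotation": [0, 0, 0]},
    {"translation": [0, 0, -0.003], "rotation": [0, 0, 0]},
    {"translation": [0, 0, -0.004], "rotation": [0, 0, 0]},
    {"translation": [0, 0, -0.005], "rotation": [0, 0, 0]},
    {"translation": [0, 0, -0.006], "rotation": [0, 0, 0]},
    {"translation": [0, 0, -0.006], "rotation": [0, 0, 0]},
    {"translation": [0, 0, -0.006], "rotation": [0, 0, 0]},
    {"translation": [0, 0, -0.006], "rotation": [0, 0, 0]},
    {"translation": [0, 0, -0.006], "rotation": [0, 0, 0]}
  ]
}}

```text
t: 7.32
eef_pos: [0.4806, -0.0325, 0.0554]
ee_rot: [3.141, 0.003, 2.995]
force: [2.1, -1.5, 6.8]
width: -0.0
gripper_force: 2.9
```

>>> {"name": "apply_moves", "arguments": {
  "steps": [
    {"translation": [0, 0, 0.01], "rotation": [0, 0, 0]},
    {"translation": [0, 0, 0.03], "rotation": [0, 0, 0]},
    {"translation": [0, 0, 0.07], "rotation": [0, 0, 0]},
    {"translation": [0, 0, 0.13], "rotation": [0, 0, 0]},
    {"translation": [0, 0, 0.2], "rotation": [0, 0, 0]},
    {"translation": [0, 0, 0.28], "rotation": [0, 0, 0]},
    {"translation": [0, 0, 0.36], "rotation": [0, 0, 0]},
    {"translation": [0, 0, 0.4], "rotation": [0, 0, 0]},
    {"translation": [0, 0, 0.4], "rotation": [0, 0, 0]},
    {"translation": [0, 0, 0.4], "rotation": [0, 0, 0]}
  ]
}}

```text
t: 8.15
eef_pos: [0.4787, -0.0327, 0.1545]
ee_rot: [3.141, 0.0, 2.994]
force: [-0.1, -0.2, -0.9]
width: 0.0008
gripper_force: 0.0
```

Run:
```python
from h import *
f=np.mean([grab_frame("top") for _ in range(3)],0).astype(np.uint8)
cv2.imwrite("pics/p4.png",cv2.resize(f[220:275,375:425],None,fx=10,fy=10,interpolation=cv2.INTER_CUBIC))
```

```text
(no output)
```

View pics/p4.png

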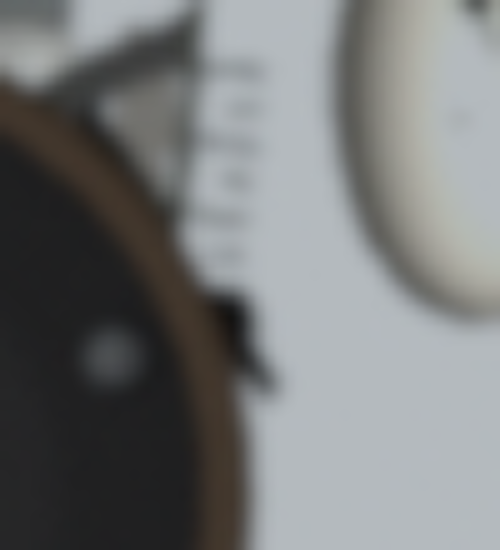

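The pointer end is now at about (402,258.8), or 0.394 rad against the notch's 0.40. That is within about 1–2 mm, and the arm is clear, so I hand in.

```bash
python3 -c "
from station import *
print(job_done())"
```

```text
the job is handed in; nothing more can be done
None
```

I pressed the near pad down with shut fingertips, let go, and handed the job in: from the top camera the pointer stands about 1–2 mm from the middle of the notch (5 mm allowed), though the judge's result was not shown.

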